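# Gather the disc-cutter punches into their stand

## Robot

A 6-joint arm with a two-finger parallel gripper is mounted at the origin on a cart in front of the work surface, level with it; the furniture and walls round the work are solid. World frame = base frame: x ahead of the robot, y to its left, z up, the work surface at z = 0. Lengths are in mm, angles in rad, forces in N, time in s.
With the tool pointing down it reaches from about 350 to 850 mm from the base axis. Payload 8.1 kg.
Tool frame: the origin (TCP) lies on the centre line of the jaws, within the pads' length; the fingertips stand 22 mm ahead of it and the grasp point (between the pads) lies 3 mm ahead of it (manip.finger_overhang is the distance from the TCP to the fingertips, in mm); z points along the fingers, y is the direction in which the jaws open and shut (so a half turn about z gives the same grasp; the last joint's range is limited). The gripper opens to 85 mm and grips with 20 to 120 N. Pads are 22 mm wide; open, the fingers measure 114 mm over their backs; the gripper's body (76 mm by 85 mm) begins 54 mm behind the grasp point. The pads swing forward as they close: fully open they stand 13 mm farther back than shut.
Start: joints at [1.204, 0.13, 1.488, -0, 1.523, -0.085], TCP at [166.829, 576.345, 253.292] pointing down, gripper open.
Joint ranges: [-2.96, 2.96], [-0.89, 2.26], [0.02, 2.5], [-1.34, 4.48], [0, 2.73], [-2.66, 2.66]. Speed limits (rad/s): [2.39, 2.39, 2.79, 3.14, 3.14, 3.14].

## Interface

Orientations are given as a unit quaternion [x, y, z, w].
In Python, from station import sensors, vision, ticket, models, manip gives the robot as it stands. The module is installed in compiled form; this text tells all that it offers.
- The arm moves only by the tool move_arm, never from a script. Its argument "commands" is one flat list of numbers, 5 for each row, row after row: the finger opening in mm, from 0 to 85.4, then the shift along the tool's x, y, z in units of 40 mm (1.0 is 40 mm), then the turn about the tool's z in degrees. In form: [grip, x, y, z, roll, grip, x, y, z, roll, ...]. A call has exactly 10 rows; each row shifts and turns the commanded pose from where the row before left it, along the tool's axes as they then stand; what a row does not reach is not made up. A row lasts 1/10 s, in which the tool goes at most 50 mm and 8.59 degrees, less where a joint would pass 70% of its speed; a pose out of reach is approached as far as the arm can. A call is refused whole if a number of a shift passes 1 or a number of a turn 8.59, either way. A call with a gripper value outside its range is refused whole. The fingers move at their own pace and stop on an object; "force" is the grip in N (left out, the last holds). Time passes only in rows, so rows that do not move let the fingers close, or fill a call up. It gives the time, the measured TCP pose, the force and the opening at its end, in the units of the state.
- sensors.get_state(): the state, without advancing time (a new reading comes with each control period).
- vision.read_camera(name): name is "scene" or "top"; returns the picture (384x512x3 uint8, red, green, blue); there is no depth.
- vision.calibration(name): a dict with "fx", "fy", "cx", "cy" (pixels), "dist" ([k1, k2, p1, p2, k3] as OpenCV has them; the pictures are not rectified), "T" (4x4, takes a point from camera to world coordinates). Camera axes: x right, y down, z forward; pixel columns grow to the right and rows downward; lengths in mm; the calibration is good to about 2 mm. A picture is of the moment at which its call begins. calibration takes no time and is no camera call.
- ticket.job_done(): hands the job in, once; it reports no verdict.
Trained networks look in the newest picture that a camera, given by its name, has taken for a name from the list of things; names that differ only in an ending like _2 or _b are one class to them, and where a whole thing is asked for, a point or a joint stands for the part that bears it (a point fixed in the world has none). Each returns a list of dicts, best first, with "p" (0 to 1); they miss things now and then, are a little off and sometimes report something else, mostly with a low value. They report only what shows in the picture. A call takes as long as a camera call. They do not tell look-alikes from the thing itself.
- models.recognise(camera, label): "uv" ([column, row] in pixels, amid what is visible of it).
The state is a dict: "clock": time; "joints": joint angles; "joint_velocities": joint speeds; "effort": joint torques, N m; "tcp_pos": TCP position; "orientation": TCP orientation; "wrist_force": force on the tool from outside, world axes, zero at the start; "moment": the same for the moment, N m; "width": finger opening in mm.
Only numpy, scipy, OpenCV 4.12 (cv2) and the standard library are available. Lean on these libraries where they do the work, as an engineer would, in place of code of your own. Each camera call takes 0.05 s, during which the arm holds its last target.

## Task

The discs are cut: gather the four flat-topped cutting punches scattered over the bench into the wooden punch stand, each upright and fully down in the well bored for its own diameter. The two ball-headed doming punches do not belong in the stand and are needed next: leave them standing where they are.

Things in the scene. Friction and masses are not known exactly. Their poses are not given: they have to be found in the camera images.
- punch_16: disc-cutter punch: plain upright steel cylinder with a flat top, 16 mm diameter, 60 mm tall, a shallow 3 mm wide groove round it 12 mm below the top, 0.09 kg, loose, standing on the bench. Origin: centre of its underside; z up its axis. Belongs in block_16.
- punch_25: disc-cutter punch: plain upright steel cylinder with a flat top, 25 mm diameter, 60 mm tall, a shallow 3 mm wide groove round it 12 mm below the top, 0.23 kg, loose, standing on the bench. Origin: centre of its underside; z up its axis. Belongs in block_25.
- punch_34: disc-cutter punch: plain upright steel cylinder with a flat top, 34 mm diameter, 60 mm tall, a shallow 3 mm wide groove round it 12 mm below the top, 0.43 kg, loose, standing on the bench. Origin: centre of its underside; z up its axis. Belongs in block_34.
- punch_43: disc-cutter punch: plain upright steel cylinder with a flat top, 43 mm diameter, 60 mm tall, a shallow 3 mm wide groove round it 12 mm below the top, 0.68 kg, loose, standing on the bench. Origin: centre of its underside; z up its axis. Belongs in block_43.
- block_16: wooden block 59 x 59 x 36 mm with one round well of 23 mm diameter, 22 mm deep, bored in the middle of its top for punch_16. One of the stand's four blocks, which fill a dark wooden tray (130 x 130 mm, rim 16 mm high) two by two, 60 mm apart, in any order; fixed. Origin: centre of its underside, 5 mm above the bench; z up: block top at 36 mm, well floor at 14 mm above the origin.
- block_25: wooden block 59 x 59 x 36 mm with one round well of 32 mm diameter, 22 mm deep, bored in the middle of its top for punch_25. One of the stand's four blocks, which fill a dark wooden tray (130 x 130 mm, rim 16 mm high) two by two, 60 mm apart, in any order; fixed. Origin: centre of its underside, 5 mm above the bench; z up: block top at 36 mm, well floor at 14 mm above the origin.
- block_34: wooden block 59 x 59 x 36 mm with one round well of 41 mm diameter, 22 mm deep, bored in the middle of its top for punch_34. One of the stand's four blocks, which fill a dark wooden tray (130 x 130 mm, rim 16 mm high) two by two, 60 mm apart, in any order; fixed. Origin: centre of its underside, 5 mm above the bench; z up: block top at 36 mm, well floor at 14 mm above the origin.
- block_43: wooden block 59 x 59 x 36 mm with one round well of 50 mm diameter, 22 mm deep, bored in the middle of its top for punch_43. One of the stand's four blocks, which fill a dark wooden tray (130 x 130 mm, rim 16 mm high) two by two, 60 mm apart, in any order; fixed. Origin: centre of its underside, 5 mm above the bench; z up: block top at 36 mm, well floor at 14 mm above the origin.
- doming_small: doming punch, a look-alike: steel shank of 16 mm diameter with a polished ball of 24 mm diameter on top, 70 mm tall in all, loose, standing on the bench ball up. Origin: centre of its underside; z up its axis. Stays where it stands.
- doming_large: doming punch, a look-alike: steel shank of 20 mm diameter with a polished ball of 32 mm diameter on top, 76 mm tall in all, loose, standing on the bench ball up. Origin: centre of its underside; z up its axis. Stays where it stands.
Mind the look-alikes: they are no part of the job. What is shaped like the punch_16 but red is not meant.

How it is judged (in metres and radians):
At the end, for the whole second after the job is handed in: Each of the four cutting punches stands upright (within 7 degrees) at rest in its own block, within 8 mm of the well's centre and within 4 mm of its floor; both doming punches stand upright within 20 mm of where they were (horizontal distance between punch_16 and block_16 below 0.008 m and z of punch_16 in the frame of block_16 below 0.018 m and angle between each of punch_16, punch_25, punch_34, punch_43, doming_small, doming_large's own z axis and vertical below 0.12 rad and linear speed of each of punch_16, punch_25, punch_34, punch_43 below 0.02 m/s and horizontal distance between punch_25 and block_25 below 0.008 m and z of punch_25 in the frame of block_25 below 0.018 m and horizontal distance between punch_34 and block_34 below 0.008 m and z of punch_34 in the frame of block_34 below 0.018 m and horizontal distance between punch_43 and block_43 below 0.008 m and z of punch_43 in the frame of block_43 below 0.018 m and distance of each of doming_small, doming_large from where it was at the start of the episode below 0.02 m); the robot touches nothing.
It fails at once if a doming punch is tipped over or taken away (angle between any of doming_small, doming_large's own z axis and vertical above 0.6 rad or distance of any of doming_small, doming_large from where it was at the start of the episode above 0.04 m).
It also fails if it takes over 104 s, if anything falls off the work surface, if the arm or the gripper's body presses on something with over 40 N, if the wrist force passes 120 N, or if a joint passes its speed limit or range.

## Working session

There is one attempt and no reset: what is moved stays moved. The work goes in short steps, Python scripts to look and compute and a tool call to move; the robot and the scene stay as the last step left them, time stands still between calls to the robot, and variables do not carry over. Pictures are saved under pics/ and viewed, and the job is handed in when it is done.

Besides the shell and the picture viewer there is one more tool, called after "Request:" by a JSON object that holds its "fn" and its "kwargs", one argument or row to a line. move_arm: Moves the arm, as the interface text tells. Its arguments: {"type":"object","properties":{"commands":{"type":"array","items":{"type":"number"}},"force":{"type":"number"}},"required":["commands"]}

```bash
mkdir -p pics
python3 - <<'E'
from station import sensors, vision, manip
import cv2,json
for n in("scene","top"):
    im=vision.read_camera(n); cv2.imwrite(f"pics/{n}0.png",im[:,:,::-1])
    c=vision.calibration(n); print(n,{k:(v.tolist() if hasattr(v,'tolist') else v) for k,v in c.items()})
print(sensors.get_state(),manip.finger_overhang)
E
```

```text
scene {'fx': 499.0265801460053, 'fy': 499.0265801460053, 'cx': 252.77709016732666, 'cy': 201.7843831011298, 'dist': [0.010548794976366214, 0.0, 0.0, 0.0, 0.0], 'T': [[0.6623482880996275, -0.5194326633870222, 0.5398930018606996, 1.667300301907199], [-0.7491913902427357, -0.46176245870442884, 0.4748554438114799, -669.771503261443], [0.002646892073687902, -0.719002878949664, -0.6950020532519633, 772.0496690780012], [0.0, 0.0, 0.0, 1.0]]}
top {'fx': 375.0514171797118, 'fy': 375.0514171797118, 'cx': 256.48830942815687, 'cy': 191.37531670940822, 'dist': [-0.06582449312262632, 0.0, 0.0, 0.0, 0.0], 'T': [[-0.008082811296567455, -0.9902929512406644, 0.1387607252957368, 401.8445832512985], [-0.9999375336975731, 0.009075662978976334, 0.006523882609825601, -196.64193895665403], [-0.007719900540734264, -0.13869932611424932, -0.9903044481729314, 893.7702259088995], [0.0, 0.0, 0.0, 1.0]]}
{'clock': 0.1, 'joints': array([ 1.20361349e+00,  1.31100577e-01,  1.48916031e+00,  1.62194227e-05,
        1.52296920e+00, -8.54041455e-02]), 'joint_velocities': array([ 3.27476441e-04,  4.49354649e-05, -1.52318089e-03, -8.81651026e-05,
       -2.16585714e-03, -4.63515272e-04]), 'effort': array([ 1.72043594e-03, -5.70954144e+01, -5.01942229e+01, -1.37811653e-04,
        8.31316371e-03,  1.79534220e-05]), 'tcp_pos': array([166.65487965, 575.92986858, 252.34589067]), 'orientation': array([ 1.40424048e-01,  9.90091115e-01, -7.96025258e-04, -1.91586522e-04]), 'wrist_force': array([0.70504417, 0.30001645, 0.0324508 ]), 'moment': array([ 0.03034743, -0.03658654,  0.00532537]), 'width': 85.10160991313502} 22.0
```

View pics/scene0.png

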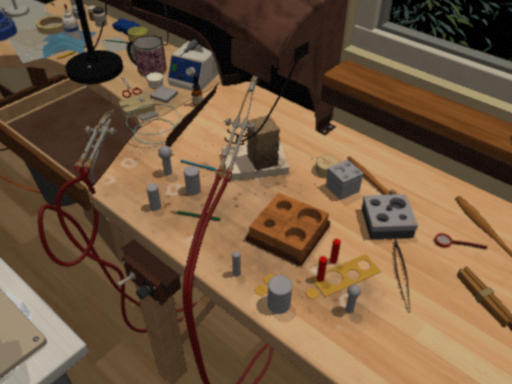

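View pics/top0.png

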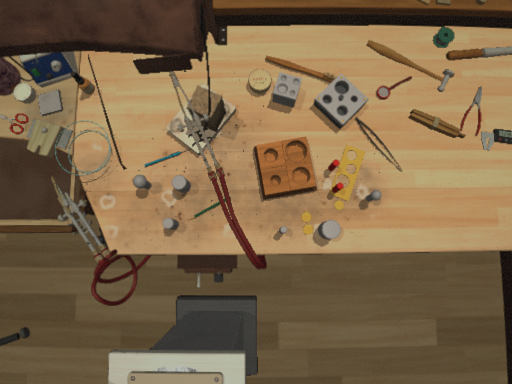

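Run:
```python
import cv2,numpy as np
im=cv2.imread("pics/top0.png")
a=im[160:250,125:225]; b=im[130:250,245:395]
cv2.imwrite("pics/a.png",cv2.resize(a,None,fx=6,fy=6,interpolation=cv2.INTER_CUBIC))
cv2.imwrite("pics/b.png",cv2.resize(b,None,fx=5,fy=5,interpolation=cv2.INTER_CUBIC))
s=cv2.imread("pics/scene0.png")
cv2.imwrite("pics/c.png",cv2.resize(s[140:320,135:390],None,fx=3,fy=3,interpolation=cv2.INTER_CUBIC))
```

```text
(no output)
```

View pics/a.png

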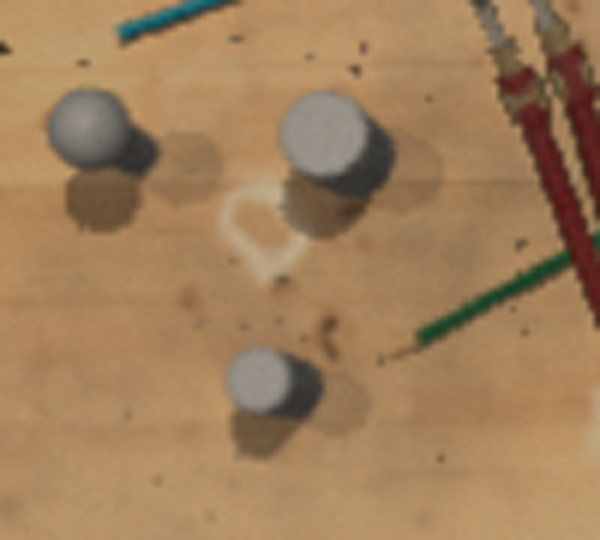

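View pics/b.png

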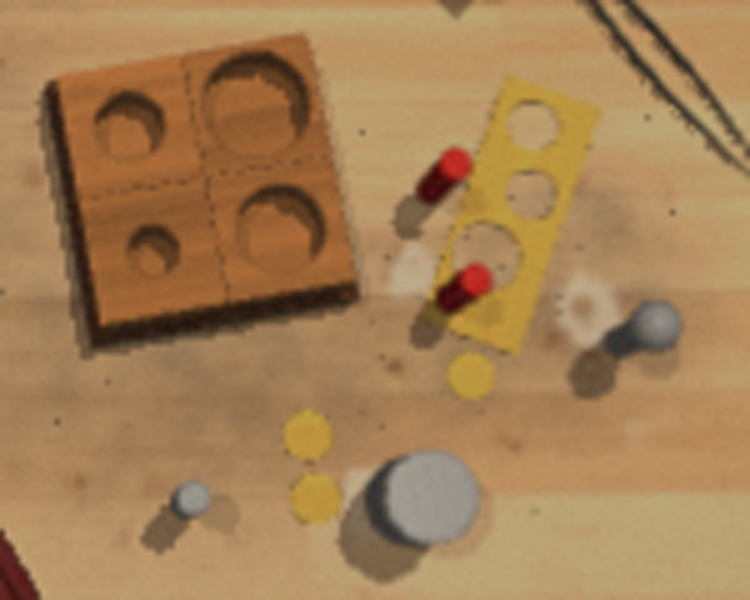

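View pics/c.png

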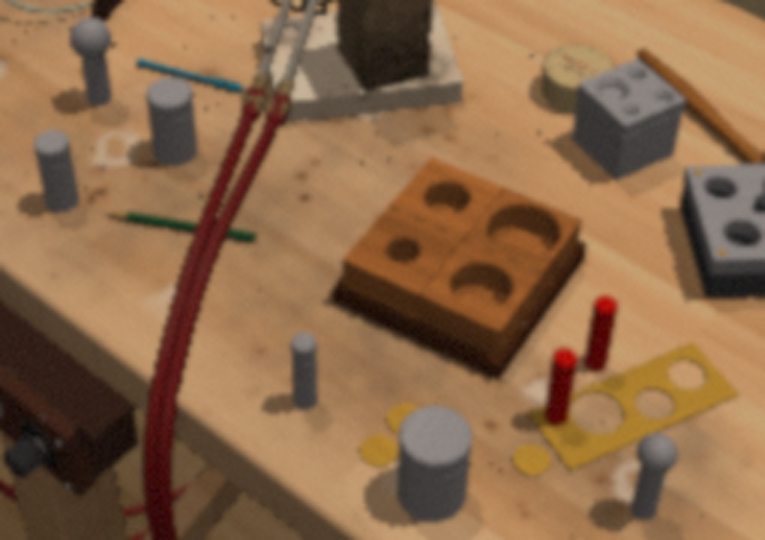

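```bash
cat > h.py <<'E'
import numpy as np,cv2
from station import vision
def ray(cam,uv):
    c=vision.calibration(cam);T=np.array(c["T"]);K=np.array([[c["fx"],0,c["cx"]],[0,c["fy"],c["cy"]],[0,0,1]])
    p=cv2.undistortPoints(np.array([[uv]],float),K,np.array(c["dist"]))[0,0]
    return T[:3,3],T[:3,:3]@np.r_[p,1]
def at(cam,uv,z):
    o,d=ray(cam,uv);return o+d*(z-o[2])/d[2]
def tri(a,b):
    A=np.zeros((3,3));B=np.zeros(3)
    for o,d in(a,b):
        d=d/np.linalg.norm(d);P=np.eye(3)-np.outer(d,d);A+=P;B+=P@o
    return np.linalg.solve(A,B)
def cr(U,s,off): return [(U[0]+.5)/s-.5+off[0],(U[1]+.5)/s-.5+off[1]]
E
python3 - <<'E'
from h import *
np.set_printoptions(precision=1,suppress=True)
b=lambda U:cr(U,5,(245,130)); a=lambda U:cr(U,6,(125,160)); c=lambda U:cr(U,3,(135,140))
D={'w25':(b((129,125)),c((447,196)),41),'w43':(b((257,104)),c((523,226)),41),'w16':(b((153,251)),c((404,250)),41),'w34':(b((281,229)),c((482,283)),41),
'p16':(b((192,499)),c((304,343)),60),'p43':(b((432,497)),c((435,436)),60),'p34':(a((325,134)),c((171,95)),60),'p25':(a((260,380)),c((55,144)),60),
'dS':(b((656,325)),c((657,453)),58),'dL':(a((89,128)),c((91,39)),60)}
R={}
for k,(t,s,z) in D.items():
    R[k]=at('top',t,z);print(k,R[k][:2],at('scene',s,z)[:2],tri(ray('top',t),ray('scene',s)))
for x,y in(('w25','w43'),('w16','w34'),('w25','w16'),('w43','w34')):
    d=R[y]-R[x];print(x,y,np.linalg.norm(d),np.degrees(np.arctan2(d[1],d[0])))
for n,U in dict(hoseA=(530,110),).items(): print(at('top',a(U),0))
E
```

```text
w25 [ 607.5 -224.1] [ 605.3 -225.1] [ 607.7 -223.9   38.6]
w43 [ 617. -284.] [ 617.  -282.4] [ 616.2 -283.5   42.5]
w16 [ 547.9 -234.4] [ 545.6 -236.1] [ 548.2 -234.3   37.8]
w34 [ 557.7 -293.7] [ 556.8 -293.8] [ 557.6 -293.6   40.3]
p16 [ 433.1 -249.2] [ 429.9 -252.2] [ 433.1 -249.4   54.9]
p43 [ 432.9 -355.7] [ 429.  -357.3] [ 432.4 -355.9   55.6]
p34 [541.9 -15.4] [537.8 -19.7] [542.8 -13.9  53.5]
p25 [449.4   7.1] [446.9   2.7] [450.    8.2  54.5]
dS [ 509.1 -460.4] [ 506.3 -460.3] [ 508.6 -460.2   56. ]
dL [545.1  74.9] [542.5  73.4] [545.3  76.2  56.9]
w25 w43 60.6247327923484 -80.97641165978811
w16 w34 60.10359741707624 -80.64240378221382
w25 w16 60.50992073074544 -170.2379501201099
w43 w34 60.155072831931896 -170.730951302171
[561.  -85.4   0. ]
```

Run:
```python
from h import *
np.set_printoptions(precision=1,suppress=True)
for t,s in (((172,74),(253,80)),((211,168),(222,175)),((263,265),(203,380)),((208,95),(235,140)),((200,88),(270,120))): print(at('top',t,0)[:2],tri(ray('top',t),ray('scene',s)))
```

```text
[831.   22.1] [732.9 -27.1 202.9]
[585.5 -80.6] [568.7 -87.3  69. ]
[ 352.4 -204.6] [ 337.7 -211.8 -350.5]
[772.8 -70.9] [693.  -62.   97.6]
[791.8 -50.3] [743.6 -68.7 111. ]
```

Run:
```python
import cv2
im=cv2.imread("pics/top0.png");s=cv2.imread("pics/scene0.png")
cv2.imwrite("pics/d.png",cv2.resize(im[40:180,130:260],None,fx=4,fy=4,interpolation=cv2.INTER_CUBIC))
cv2.imwrite("pics/e.png",cv2.resize(s[20:220,180:330],None,fx=3,fy=3,interpolation=cv2.INTER_CUBIC))
```

```text
(no output)
```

View pics/d.png

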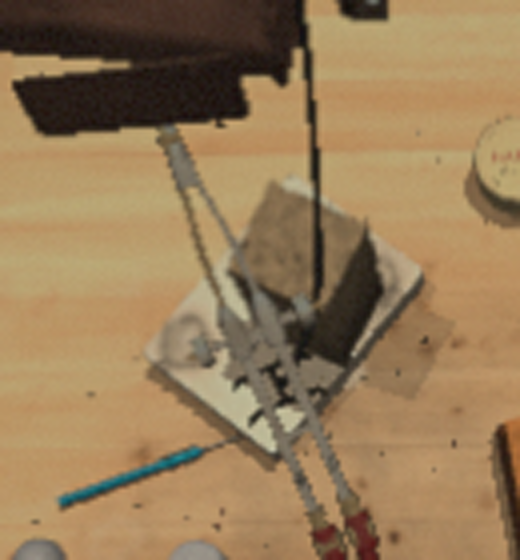

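View pics/e.png

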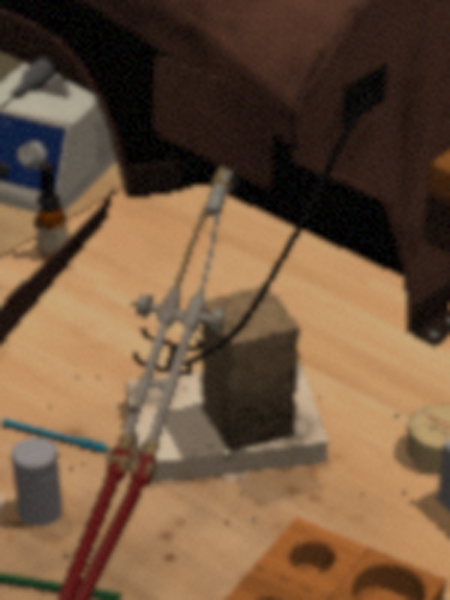

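Request:
{"fn": "move_arm", "kwargs": {
  "commands": [60,0,0,0.2,6.5,60,0,0,0.2,6.5,60,0,0,0.2,6.5,60,-0.9,-0.48,0,0,60,-0.9,-0.48,0,0,60,-0.9,-0.48,0,0,60,-0.9,-0.48,0,0,60,-0.9,-0.48,0,0,60,-0.9,-0.48,0,0,60,-0.9,-0.48,0,0],
  "force": 60
}}

```text
clock: 1.1
tcp_pos: [293.5, 318.7, 228.9]
orientation: [0.306, 0.952, -0.0, -0.0]
wrist_force: [1.4, -0.4, -0.4]
width: 59.9
```

```bash
cat >> h.py <<'E'
from scipy.spatial.transform import Rotation as Ro
def plan(x,y,z,yaw=None):
    from station import sensors
    s=sensors.get_state();R=Ro.from_quat(s['orientation']).as_matrix()
    d=R.T@(np.array([x,y,z])-s['tcp_pos'])/40
    yw=np.degrees(np.arctan2(R[1,1],R[0,1]))
    print('t',round(s['clock'],2),'tcp',s['tcp_pos'].round(1),'yaw',round(yw,1),'tilt',R[:,2].round(3),'w',round(s['width'],1),'F',s['wrist_force'].round(1),'M',s['moment'].round(2))
    print('units',d.round(3), 'roll', None if yaw is None else round(yw-yaw,1))
E
python3 -c "
from h import *
plan(449.4,7.1,160,54.4)"
```

```text
t 1.1 tcp [293.5 318.7 228.9] yaw 54.4 tilt [-0. -0. -1.] w 59.9 F [ 1.4 -0.4 -0.4] M [-0.02 -0.02  0.02]
units [-7.706 -4.06   1.724] roll -0.0
```

Request:
{"fn": "move_arm", "kwargs": {
  "commands": [60,-0.85,-0.45,0.19,0,60,-0.85,-0.45,0.19,0,60,-0.85,-0.45,0.19,0,60,-0.85,-0.45,0.19,0,60,-0.85,-0.45,0.19,0,60,-0.85,-0.45,0.19,0,60,-0.85,-0.45,0.19,0,60,-0.85,-0.45,0.19,0,60,0,0,0,0,60,0,0,0,0]
}}

```text
clock: 2.1
tcp_pos: [430.0, 44.1, 167.9]
orientation: [0.307, 0.952, -0.0, -0.001]
wrist_force: [-0.2, 0.6, 0.3]
width: 59.8
```

```bash
python3 -c "
from h import *
plan(449.4,7.1,52,54.4)
for n in('top','scene'): cv2.imwrite(f'pics/{n}1.png',vision.read_camera(n)[:,:,::-1])"
```

```text
t 2.1 tcp [430.   44.1 167.9] yaw 54.2 tilt [-0.002  0.    -1.   ] w 59.8 F [-0.2  0.6  0.3] M [-0.02  0.03 -0.  ]
units [-0.939 -0.466  2.896] roll -0.2
```

View pics/scene1.png

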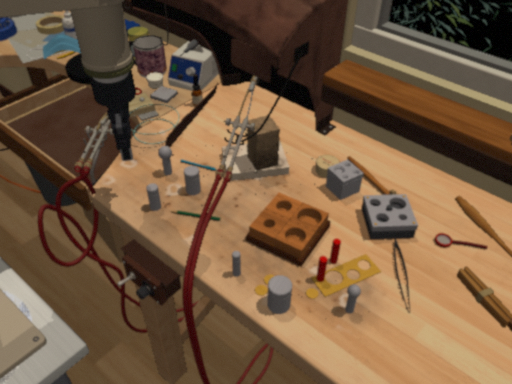

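Request:
{"fn": "move_arm", "kwargs": {
  "commands": [60,-0.47,-0.23,0.3,0,60,-0.47,-0.235,0.3,0,60,0,0,0.4,0,60,0,0,0.3,0,60,0,0,0,0,60,0,0,0,0,60,0,0,0,0,60,0,0,0,0,60,0,0,0,0,60,0,0,0,0]
}}

```text
clock: 3.2
tcp_pos: [450.4, 7.7, 116.9]
orientation: [0.306, 0.952, 0.0, 0.0]
wrist_force: [0.4, 0.7, 0.3]
width: 60.4
```

```bash
python3 -c "
from h import *
plan(449.4,7.1,52,54.4)
for n in('top','scene'):
  im=vision.read_camera(n)[:,:,::-1]
  im=im[150:260,110:230] if n=='top' else im[100:260,90:250]
  cv2.imwrite(f'pics/{n}2.png',cv2.resize(im,None,fx=4,fy=4,interpolation=cv2.INTER_CUBIC))"
```

```text
t 3.2 tcp [450.4   7.7 116.9] yaw 54.4 tilt [ 0.001 -0.    -1.   ] w 60.4 F [0.4 0.7 0.3] M [-0.04 -0.03 -0.01]
units [ 0.012 -0.027  1.622] roll -0.0
```

View pics/scene2.png

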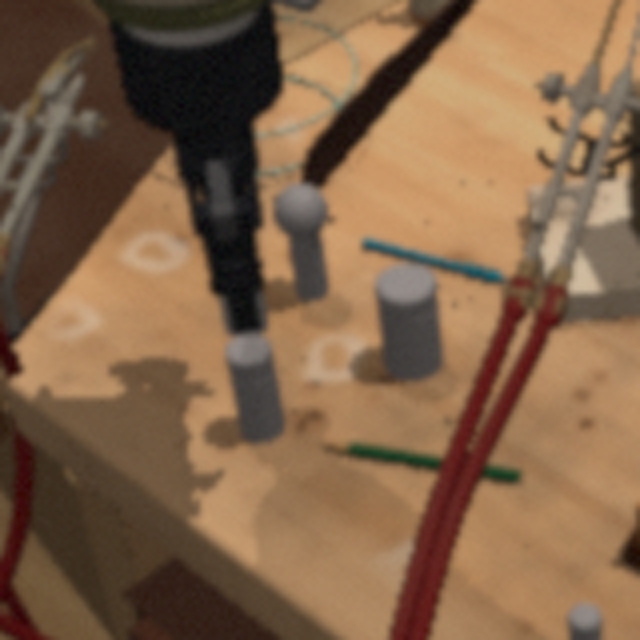

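View pics/top2.png

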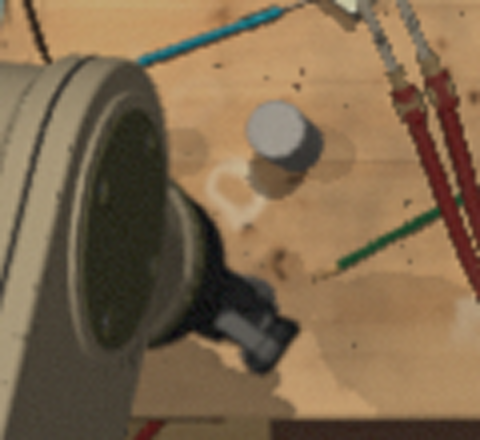

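Request:
{"fn": "move_arm", "kwargs": {
  "commands": [60,0,0,0.4,0,60,0,0,0.4,0,60,0,0,0.4,0,60,0,0,0.42,0,60,0,0,0,0,40,0,0,0,0,28,0,0,0,0,20,0,0,0,0,20,0,0,0,0,20,0,0,0,0],
  "force": 40
}}

```text
clock: 4.3
tcp_pos: [451.1, 7.6, 52.9]
orientation: [0.306, 0.952, 0.0, 0.001]
wrist_force: [-0.3, -0.5, 6.7]
width: 23.9
```

```bash
python3 -c "
from h import *
plan(449.4,7.1,52,54.4)
for n in('top','scene'):
  im=vision.read_camera(n)[:,:,::-1]
  im=im[150:260,110:230] if n=='top' else im[100:260,90:250]
  cv2.imwrite(f'pics/{n}3.png',cv2.resize(im,None,fx=4,fy=4,interpolation=cv2.INTER_CUBIC))"
```

```text
t 4.3 tcp [451.1   7.6  52.9] yaw 54.4 tilt [ 0.002 -0.    -1.   ] w 23.9 F [-0.3 -0.5  6.7] M [0.03 0.21 0.01]
units [ 0.027 -0.034  0.022] roll -0.0
```

View pics/scene3.png

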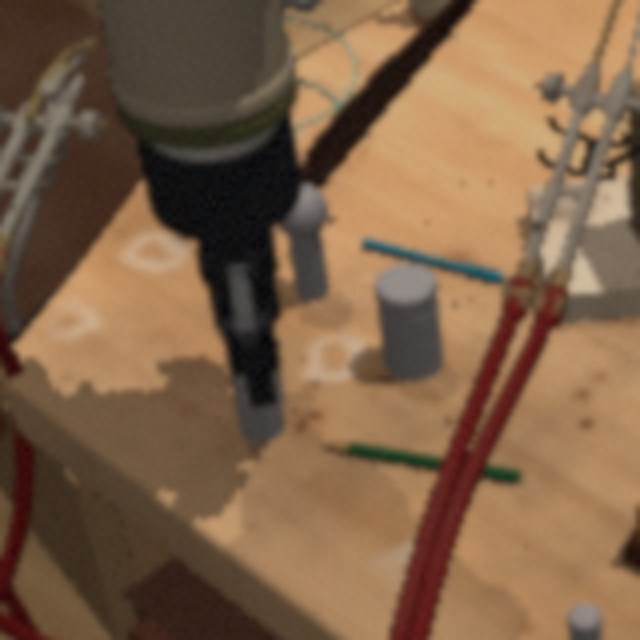

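Request:
{"fn": "move_arm", "kwargs": {
  "commands": [50,0,0,0,0,50,0,0,0,0,50,0,0,0,8.5,50,0,0,0,8.5,50,0,0,0,8.5,50,0,0,0,8.5,50,0,0,0,8.5,50,0,0,0,8.5,50,0,0,0,8.5,50,0,0,0,8.5]
}}

```text
clock: 5.4
tcp_pos: [449.9, 7.7, 51.5]
orientation: [0.788, 0.616, -0.0, -0.0]
wrist_force: [-0.3, 0.2, -0.7]
width: 50.0
```

Request:
{"fn": "move_arm", "kwargs": {
  "commands": [50,0,0,0,8.5,50,0,0,0,8.5,50,0,0,0,5,50,0,0,0,0,35,0,0,0,0,26,0,0,0,0,18,0,0,0,0,18,0,0,0,0,18,0,0,0,0,18,0,0,0,0],
  "force": 50
}}

```text
clock: 6.4
tcp_pos: [450.0, 7.8, 51.7]
orientation: [0.89, 0.457, -0.0, -0.0]
wrist_force: [-2.6, 1.2, 3.3]
width: 23.9
```

```bash
python3 -c "
from h import *
plan(449.4,7.1,52,-35.6)
for n in('top','scene'):
  im=vision.read_camera(n)[:,:,::-1]
  im=im[150:260,110:230] if n=='top' else im[100:260,90:250]
  cv2.imwrite(f'pics/{n}4.png',cv2.resize(im,None,fx=4,fy=4,interpolation=cv2.INTER_CUBIC))"
```

```text
t 6.4 tcp [450.    7.8  51.7] yaw -35.6 tilt [-0.  0. -1.] w 23.9 F [-2.6  1.2  3.3] M [0.32 0.43 0.02]
units [-0.023 -0.002 -0.007] roll -0.0
```

View pics/scene4.png

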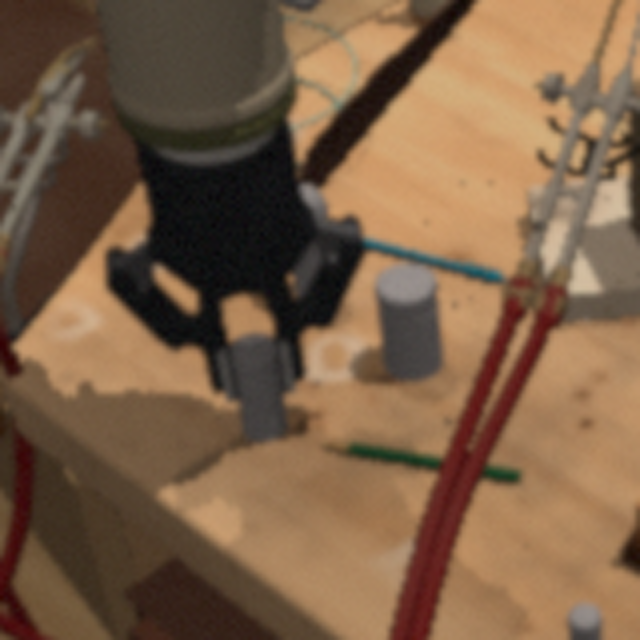

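Request:
{"fn": "move_arm", "kwargs": {
  "commands": [18,0,0,-0.5,0,18,0,0,-1,0,18,0,0,-1,0,18,0,0,-1,0,18,0,0,-0.5,0,18,0,0,0,0,18,0,0,0,0,18,0,0,0,0,18,0,0,0,0,18,0,0,0,0]
}}

```text
clock: 7.5
tcp_pos: [449.4, 7.8, 210.2]
orientation: [0.89, 0.457, -0.001, -0.001]
wrist_force: [-0.1, 0.4, -1.6]
width: 23.7
```

```bash
python3 -c "
from h import *
plan(607.8,-223.9,140,-35.6)"
```

```text
t 7.5 tcp [449.4   7.8 210.2] yaw -35.6 tilt [-0.002  0.    -1.   ] w 23.7 F [-0.1  0.4 -1.6] M [-0.06 -0.04 -0.04]
units [-2.397  6.597  1.745] roll -0.0
```

Request:
{"fn": "move_arm", "kwargs": {
  "commands": [18,-0.34,0.94,0,0,18,-0.34,0.94,0,0,18,-0.34,0.94,0,0,18,-0.34,0.94,0,0,18,-0.34,0.94,0,0,18,-0.34,0.94,0,0,18,-0.35,0.95,0,0,18,0,0,0.58,0,18,0,0,0.58,0,18,0,0,0.58,0]
}}

```text
clock: 8.5
tcp_pos: [608.3, -223.9, 140.0]
orientation: [0.89, 0.456, -0.0, -0.001]
wrist_force: [-0.4, -0.1, -2.1]
width: 23.7
```

Request:
{"fn": "move_arm", "kwargs": {
  "commands": [18,0,0,0,0,18,0,0,0,0,18,0,0,0,0,18,0,0,0.4,0,18,0,0,0,0,18,0,0,0,0,18,0,0,0,0,18,0,0,0,0,18,0,0,0,0,18,0,0,0,0]
}}

```text
clock: 9.5
tcp_pos: [608.7, -223.7, 126.3]
orientation: [0.89, 0.457, 0.0, 0.0]
wrist_force: [1.0, -0.3, -2.2]
width: 23.6
```

```bash
python3 -c "
from h import *
plan(607.8,-223.9,72,-35.6)
for n in('top','scene'):
  im=vision.read_camera(n)[:,:,::-1]
  im=im[110:220,230:350] if n=='top' else im[140:280,220:360]
  cv2.imwrite(f'pics/{n}5.png',cv2.resize(im,None,fx=4,fy=4,interpolation=cv2.INTER_CUBIC))"
```

```text
t 9.5 tcp [ 608.7 -223.7  126.3] yaw -35.6 tilt [ 0. -0. -1.] w 23.6 F [ 1.  -0.3 -2.2] M [ 0.04  0.04 -0.01]
units [-0.018 -0.016  1.359] roll -0.0
```

View pics/scene5.png

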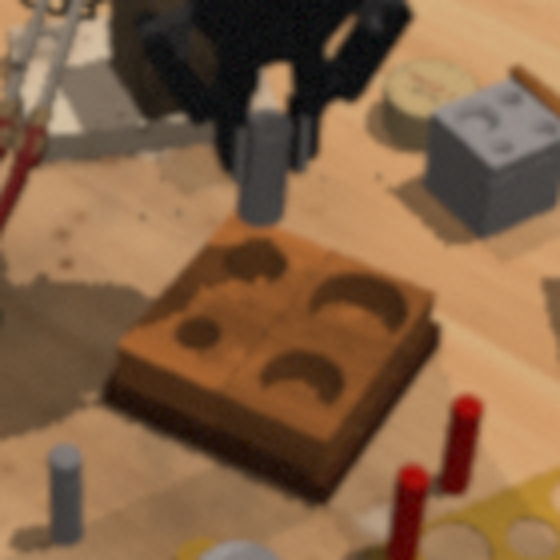

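View pics/top5.png

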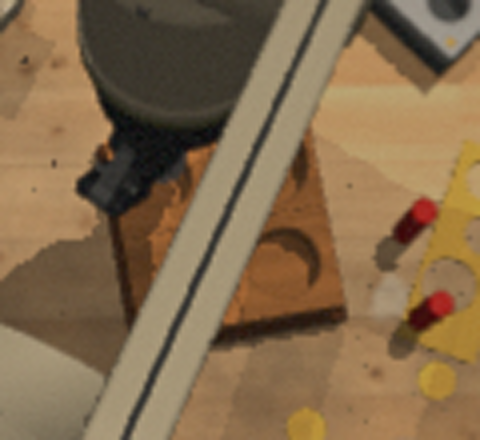

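Request:
{"fn": "move_arm", "kwargs": {
  "commands": [18,-0.01,-0.02,0.35,0,18,0,0,0.35,0,18,0,0,0.1,0,18,0,0,0.1,0,18,0,0,0.1,0,18,0,0,0.1,0,18,0,0,0,0,18,0,0,0,0,18,0,0,0,0,18,0,0,0,0]
}}

```text
clock: 10.6
tcp_pos: [608.0, -223.6, 82.5]
orientation: [0.89, 0.457, 0.0, 0.0]
wrist_force: [0.9, 0.5, -2.2]
width: 23.7
```

```bash
python3 -c "
from h import *
plan(607.8,-223.9,71,-35.6)
for n in('top','scene'):
  im=vision.read_camera(n)[:,:,::-1]
  im=im[110:220,230:350] if n=='top' else im[140:280,220:360]
  cv2.imwrite(f'pics/{n}6.png',cv2.resize(im,None,fx=4,fy=4,interpolation=cv2.INTER_CUBIC))"
```

```text
t 10.6 tcp [ 608.  -223.6   82.5] yaw -35.6 tilt [ 0.001 -0.    -1.   ] w 23.7 F [ 0.9  0.5 -2.2] M [-0.02  0.01 -0.  ]
units [-0.009  0.001  0.288] roll -0.0
```

View pics/scene6.png

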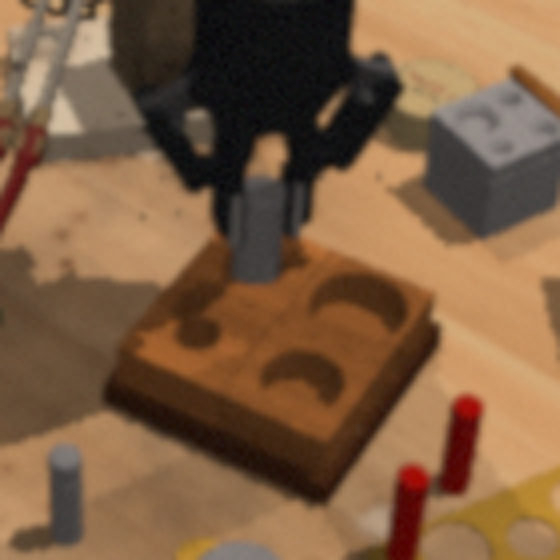

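Request:
{"fn": "move_arm", "kwargs": {
  "commands": [18,0,0,0.1,0,18,0,0,0.1,0,18,0,0,0.07,0,18,0,0,0,0,30,0,0,0,0,50,0,0,0,0,50,0,0,-0.3,0,50,0,0,-1,0,50,0,0,-1,0,50,0,0,-1,0]
}}

```text
clock: 11.7
tcp_pos: [607.7, -223.4, 205.8]
orientation: [0.89, 0.457, 0.0, 0.0]
wrist_force: [0.5, -0.8, -1.2]
width: 49.7
```

```bash
python3 -c "
from h import *
plan(541.9+.5,-15.4+.6,200,-35.6)
for n in('top','scene'):
  im=vision.read_camera(n)[:,:,::-1]
  im=im[110:220,230:350] if n=='top' else im[140:280,220:360]
  cv2.imwrite(f'pics/{n}7.png',cv2.resize(im,None,fx=4,fy=4,interpolation=cv2.INTER_CUBIC))"
```

```text
t 11.7 tcp [ 607.7 -223.4  205.8] yaw -35.6 tilt [ 0.001 -0.    -1.   ] w 49.7 F [ 0.5 -0.8 -1.2] M [-0.02 -0.03 -0.03]
units [ 3.288 -4.366  0.143] roll -0.0
```

View pics/scene7.png

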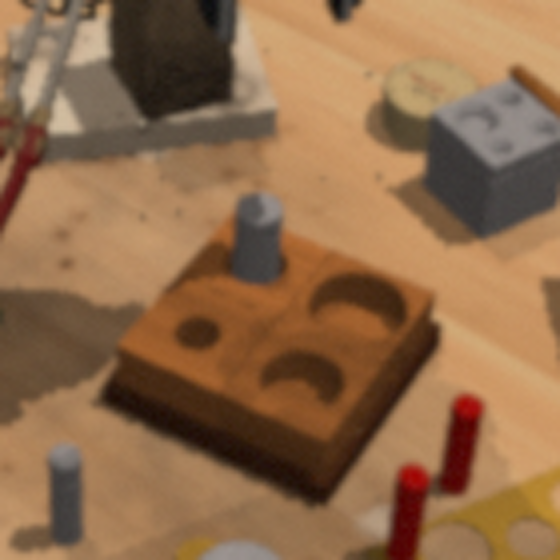

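Request:
{"fn": "move_arm", "kwargs": {
  "commands": [62,0.55,-0.73,0,0,62,0.55,-0.73,0,0,62,0.55,-0.73,0,0,62,0.55,-0.73,0,0,62,0.55,-0.73,0,0,62,0.54,-0.72,0,0,62,0,0,0,-8.5,62,0,0,0.3,-8.5,62,0,0,0.3,-8.5,62,0,0,0.3,-8.5]
}}

```text
clock: 12.8
tcp_pos: [542.7, -14.5, 167.8]
orientation: [0.715, 0.699, 0.0, 0.001]
wrist_force: [-0.9, -0.7, -0.1]
width: 61.7
```

Request:
{"fn": "move_arm", "kwargs": {
  "commands": [62,0,0,0.3,-8.5,62,0,0,0.3,-7.5,62,0,0,0,0,62,0,0,0,0,62,0,0,0,0,62,0,0,0,0,62,0,0,0,0,62,0,0,0,0,62,0,0,0,0,62,0,0,0,0]
}}

```text
clock: 13.8
tcp_pos: [542.4, -14.7, 143.3]
orientation: [0.613, 0.79, -0.0, -0.0]
wrist_force: [-0.6, 0.5, 0.2]
width: 61.9
```

```bash
python3 -c "
from h import *
plan(541.9+.5,-15.4+.6,50,14.4)
for n in('top','scene'):
  im=vision.read_camera(n)[:,:,::-1]
  im=im[110:220,130:250] if n=='top' else im[80:220,120:260]
  cv2.imwrite(f'pics/{n}8.png',cv2.resize(im,None,fx=4,fy=4,interpolation=cv2.INTER_CUBIC))"
```

```text
t 13.8 tcp [542.4 -14.7 143.3] yaw 14.3 tilt [-0.  0. -1.] w 61.9 F [-0.6  0.5  0.2] M [ 0.02  0.02 -0.02]
units [-0.003 -0.     2.332] roll -0.1
```

View pics/scene8.png

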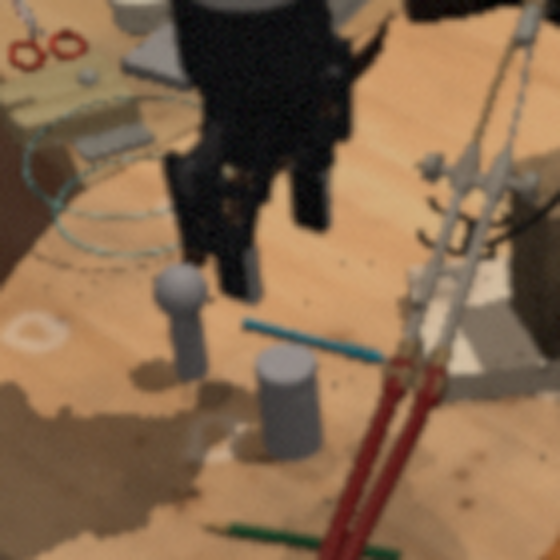

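Request:
{"fn": "move_arm", "kwargs": {
  "commands": [62,0,0,0.45,0,62,0,0,0.45,0,62,0,0,0.45,0,62,0,0,0.45,0,62,0,0,0.4,0,62,0,0,0.13,0,50,0,0,0,0,42,0,0,0,0,36,0,0,0,0,26,0,0,0,0],
  "force": 60
}}

```text
clock: 14.9
tcp_pos: [542.9, -14.8, 51.3]
orientation: [0.613, 0.79, 0.0, 0.001]
wrist_force: [-3.2, -0.9, 5.9]
width: 32.9
```

Request:
{"fn": "move_arm", "kwargs": {
  "commands": [26,0,0,0,0,26,0,0,0,0,26,0,0,0,0,26,0,0,-0.5,0,26,0,0,-1,0,26,0,0,-1,0,26,0,0,-1,0,26,0,0,-0.5,0,26,0,0,0,0,26,0,0,0,0]
}}

```text
clock: 15.9
tcp_pos: [542.1, -14.6, 209.2]
orientation: [0.613, 0.79, -0.0, -0.0]
wrist_force: [-0.3, 0.0, -5.8]
width: 32.3
```

```bash
python3 -c "
from h import *
plan(557.8+.5,-293.6+.6,140,-35.6)
for n in('top','scene'):
  im=vision.read_camera(n)[:,:,::-1]
  im=im[110:220,130:250] if n=='top' else im[80:220,120:260]
  cv2.imwrite(f'pics/{n}9.png',cv2.resize(im,None,fx=4,fy=4,interpolation=cv2.INTER_CUBIC))"
```

```text
t 15.9 tcp [542.1 -14.6 209.2] yaw 14.4 tilt [-0.  0. -1.] w 32.3 F [-0.3  0.  -5.8] M [-0.08 -0.01  0.04]
units [-6.844 -1.332  1.729] roll 50.0
```

View pics/scene9.png

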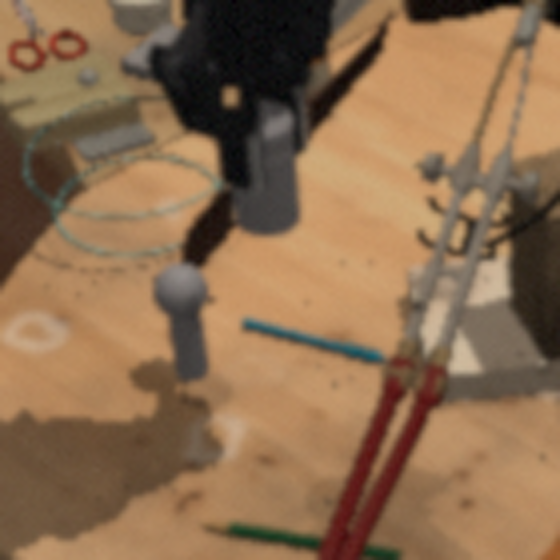

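Request:
{"fn": "move_arm", "kwargs": {
  "commands": [26,-0.5,-0.1,0,0,26,-0.97,-0.19,0,0,26,-0.97,-0.19,0,0,26,-0.97,-0.19,0,0,26,-0.97,-0.19,0,0,26,-0.97,-0.19,0,0,26,-0.97,-0.19,0,0,26,-0.52,-0.09,0,0,26,0,0,0.1,8.5,26,0,0,0.3,8.5]
}}

```text
clock: 17.0
tcp_pos: [558.1, -293.9, 192.2]
orientation: [0.726, 0.688, -0.0, -0.001]
wrist_force: [0.3, -0.1, -4.3]
width: 32.3
```

Request:
{"fn": "move_arm", "kwargs": {
  "commands": [26,0,0,0.5,8.5,26,0,0,0.5,8.5,26,0,0,0.33,8.5,26,0,0,0,7.5,26,0,0,0,0,26,0,0,0,0,26,0,0,0,0,26,0,0,0,0,26,0,0,0,0,26,0,0,0,0]
}}

```text
clock: 18.0
tcp_pos: [558.8, -293.0, 141.2]
orientation: [0.889, 0.457, 0.0, 0.0]
wrist_force: [-1.1, 0.6, -5.1]
width: 33.0
```

```bash
python3 -c "
from h import *
plan(557.8+.5,-293.6+.6,70,-35.6)
for n in('top','scene'):
  im=vision.read_camera(n)[:,:,::-1]
  im=im[110:220,230:350] if n=='top' else im[140:280,220:360]
  cv2.imwrite(f'pics/{n}10.png',cv2.resize(im,None,fx=4,fy=4,interpolation=cv2.INTER_CUBIC))"
```

```text
t 18.0 tcp [ 558.8 -293.   141.2] yaw -35.6 tilt [ 0. -0. -1.] w 33.0 F [-1.1  0.6 -5.1] M [ 0.01  0.03 -0.01]
units [-0.008 -0.011  1.78 ] roll -0.0
```

View pics/scene10.png

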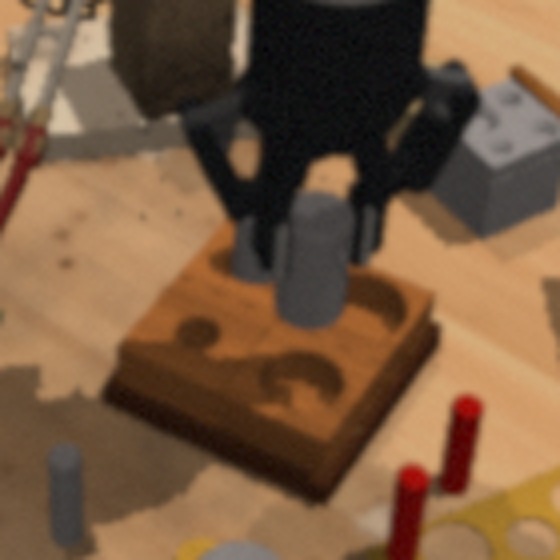

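Request:
{"fn": "move_arm", "kwargs": {
  "commands": [26,-0.01,-0.01,0.4,0,26,0,0,0.4,0,26,0,0,0.2,0,26,0,0,0.1,0,26,0,0,0.1,0,26,0,0,0.1,0,26,0,0,0.1,0,26,0,0,0,0,26,0,0,0,0,26,0,0,0,0]
}}

```text
clock: 19.1
tcp_pos: [558.4, -293.1, 85.3]
orientation: [0.89, 0.457, 0.0, 0.0]
wrist_force: [1.0, -0.0, -5.0]
width: 32.6
```

```bash
python3 -c "
from h import *
plan(557.8+.5,-293.6+.6,70,-35.6)
for n in('top','scene'):
  im=vision.read_camera(n)[:,:,::-1]
  im=im[110:220,230:350] if n=='top' else im[140:280,220:360]
  cv2.imwrite(f'pics/{n}11.png',cv2.resize(im,None,fx=4,fy=4,interpolation=cv2.INTER_CUBIC))"
```

```text
t 19.1 tcp [ 558.4 -293.1   85.3] yaw -35.6 tilt [ 0.001 -0.    -1.   ] w 32.6 F [ 1. -0. -5.] M [0.06 0.02 0.03]
units [ 0.002 -0.003  0.383] roll -0.0
```

View pics/scene11.png

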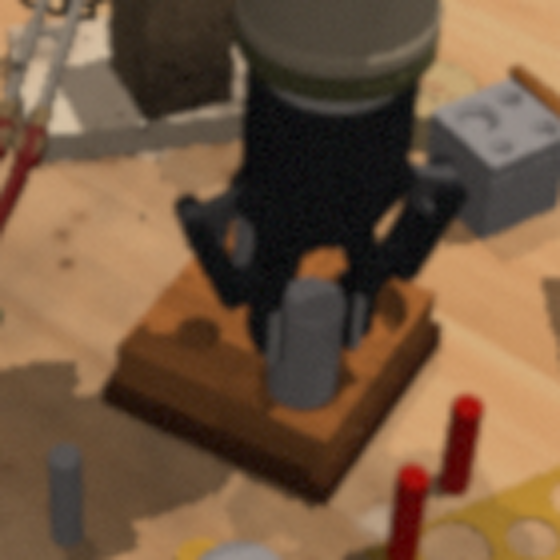

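Request:
{"fn": "move_arm", "kwargs": {
  "commands": [26,0,0,0.13,0,26,0,0,0.13,0,26,0,0,0.1,0,26,0,0,0,0,40,0,0,0,0,56,0,0,0,0,56,0,0,-0.3,0,56,0,0,-1,0,56,0,0,-1,0,56,0,0,-1,0]
}}

```text
clock: 20.2
tcp_pos: [558.1, -293.0, 205.1]
orientation: [0.89, 0.457, 0.0, 0.0]
wrist_force: [0.7, -0.8, 1.0]
width: 55.9
```

```bash
python3 -c "
from h import *
plan(433.1+.5,-249.2+.6,140,-35.6)
for n in('top','scene'):
  im=vision.read_camera(n)[:,:,::-1]
  im=im[110:260,230:400] if n=='top' else im[140:320,200:380]
  cv2.imwrite(f'pics/{n}12.png',cv2.resize(im,None,fx=3,fy=3,interpolation=cv2.INTER_CUBIC))"
```

```text
t 20.2 tcp [ 558.1 -293.   205.1] yaw -35.6 tilt [ 0.001 -0.001 -1.   ] w 55.9 F [ 0.7 -0.8  1. ] M [-0.02  0.01 -0.02]
units [-0.912 -3.179  1.626] roll -0.0
```

View pics/scene12.png

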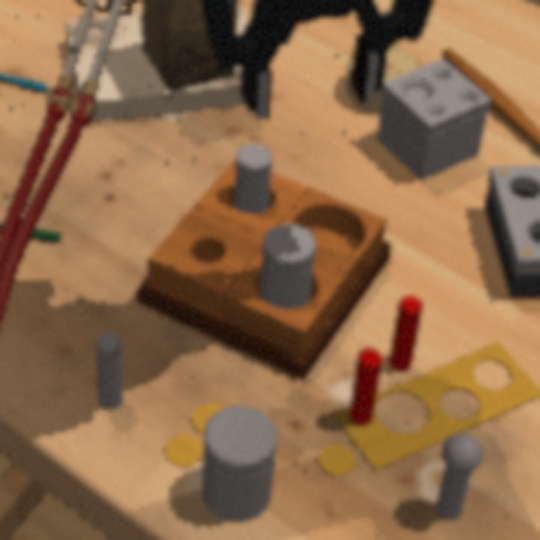

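Request:
{"fn": "move_arm", "kwargs": {
  "commands": [45,-0.15,-0.53,0,0,45,-0.25,-0.9,0,0,45,-0.25,-0.9,0,0,45,-0.26,-0.85,0.2,0,45,0,0,0.7,0,45,0,0,0.7,0,45,0,0,0,0,45,0,0,0,0,45,0,0,0,0,45,0,0,0,0]
}}

```text
clock: 21.3
tcp_pos: [434.7, -249.2, 140.4]
orientation: [0.89, 0.457, 0.001, 0.001]
wrist_force: [-0.4, 0.6, 0.5]
width: 45.0
```

```bash
python3 -c "
from h import *
plan(433.1+.5,-249.2+.6,52,-35.6)
for n in('top','scene'):
  im=vision.read_camera(n)[:,:,::-1]
  im=im[110:260,230:400] if n=='top' else im[160:320,180:340]
  cv2.imwrite(f'pics/{n}13.png',cv2.resize(im,None,fx=3,fy=3,interpolation=cv2.INTER_CUBIC))"
```

```text
t 21.3 tcp [ 434.7 -249.2  140.4] yaw -35.6 tilt [ 0.002 -0.002 -1.   ] w 45.0 F [-0.4  0.6  0.5] M [ 0.01 -0.04 -0.  ]
units [-0.004 -0.036  2.209] roll -0.0
```

View pics/scene13.png

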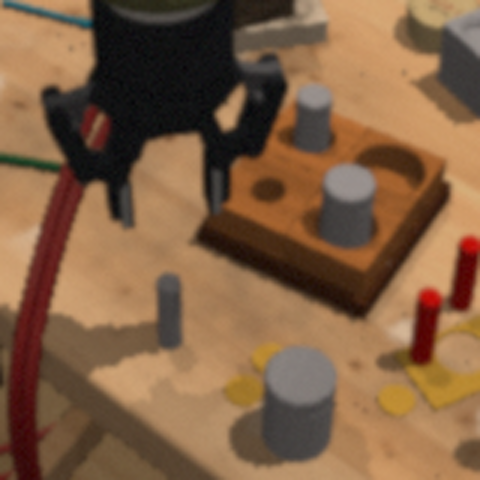

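View pics/top13.png

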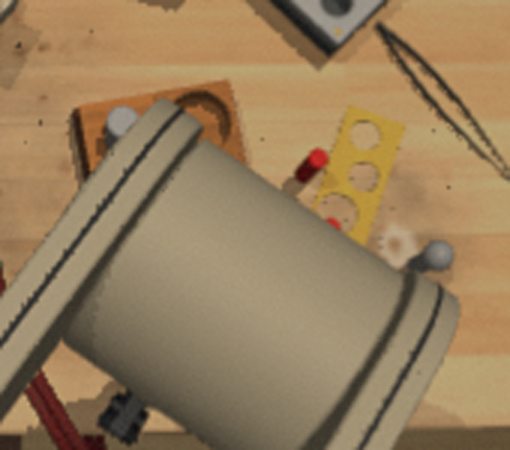

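Request:
{"fn": "move_arm", "kwargs": {
  "commands": [40,0,-0.02,0.45,0,40,0,-0.01,0.45,0,40,0,0,0.45,0,40,0,0,0.45,0,40,0,0,0.3,0,40,0,0,0.1,0,30,0,0,0,0,20,0,0,0,0,12,0,0,0,0,8,0,0,0,0],
  "force": 40
}}

```text
clock: 22.4
tcp_pos: [433.3, -248.3, 51.6]
orientation: [0.89, 0.457, 0.0, 0.001]
wrist_force: [-0.4, 0.1, 3.5]
width: 14.6
```

Request:
{"fn": "move_arm", "kwargs": {
  "commands": [8,0,0,0,0,8,0,0,0,0,8,0,0,0,0,8,0,0,-0.5,0,8,0,0,-1,0,8,0,0,-0.7,0,8,0,0,0,0,8,0,0,0,0,8,0,0,0,0,8,0,0,0,0]
}}

```text
clock: 23.4
tcp_pos: [431.6, -247.0, 136.7]
orientation: [0.89, 0.457, -0.001, -0.001]
wrist_force: [-0.2, -0.0, -1.7]
width: 14.7
```

```bash
python3 -c "
from h import *
plan(548.1+.5,-234.4+.6,140,-35.6)
for n in('top','scene'):
  im=vision.read_camera(n)[:,:,::-1]
  im=im[110:260,230:400] if n=='top' else im[160:320,180:340]
  cv2.imwrite(f'pics/{n}14.png',cv2.resize(im,None,fx=3,fy=3,interpolation=cv2.INTER_CUBIC))"
```

```text
t 23.4 tcp [ 431.6 -247.   136.7] yaw -35.6 tilt [-0.003  0.002 -1.   ] w 14.7 F [-0.2 -0.  -1.7] M [ 0.05 -0.02  0.02]
units [ 1.974  2.185 -0.088] roll -0.0
```

View pics/scene14.png

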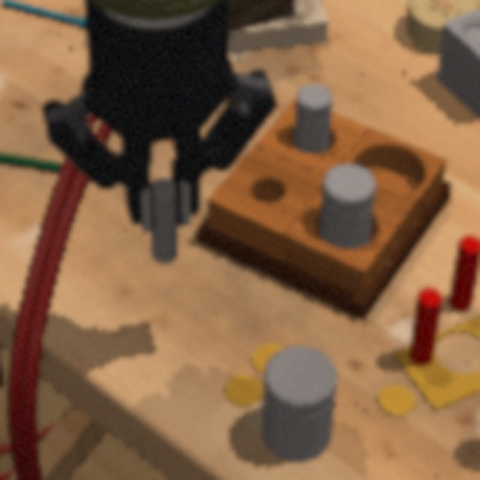

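Request:
{"fn": "move_arm", "kwargs": {
  "commands": [8,0.3,0.3,-0.2,0,8,0.5,0.6,0,0,8,0.6,0.65,0,0,8,0.55,0.6,0,0,8,0,0,0,0,8,0,0,0,0,8,0,0,0,0,8,0,0,0,0,8,0,0,0,0,8,0,0,0,0]
}}

```text
clock: 24.5
tcp_pos: [547.5, -234.7, 146.8]
orientation: [0.89, 0.457, 0.0, 0.0]
wrist_force: [-0.2, 0.3, -1.1]
width: 14.8
```

```bash
python3 -c "
from h import *
plan(548.1+.5,-234.4+.6,71,-35.6)"
```

```text
t 24.5 tcp [ 547.5 -234.7  146.8] yaw -35.7 tilt [ 0. -0. -1.] w 14.8 F [-0.2  0.3 -1.1] M [-0.01  0.01  0.03]
units [0.035 0.008 1.894] roll -0.1
```

Down to about z = 84, then look.

Request:
{"fn": "move_arm", "kwargs": {
  "commands": [8,0.03,0.01,0.5,0,8,0,0,0.5,0,8,0,0,0.2,0,8,0,0,0.1,0,8,0,0,0.1,0,8,0,0,0.1,0,8,0,0,0.08,0,8,0,0,0,0,8,0,0,0,0,8,0,0,0,0]
}}

```text
clock: 25.5
tcp_pos: [549.1, -233.8, 83.6]
orientation: [0.89, 0.457, 0.0, 0.0]
wrist_force: [1.0, 0.5, -0.7]
width: 14.9
```

```bash
python3 -c "
from h import *
plan(548.1+.5,-234.4+.6,71,-35.6)
for n in('top','scene'):
  im=vision.read_camera(n)[:,:,::-1]
  im=im[110:260,230:400] if n=='top' else im[140:280,220:360]
  cv2.imwrite(f'pics/{n}15.png',cv2.resize(im,None,fx=4,fy=4,interpolation=cv2.INTER_CUBIC))"
```

```text
t 25.5 tcp [ 549.1 -233.8   83.6] yaw -35.6 tilt [ 0. -0. -1.] w 14.9 F [ 1.   0.5 -0.7] M [ 0.03 -0.03  0.06]
units [-0.007 -0.012  0.316] roll -0.0
```

View pics/scene15.png

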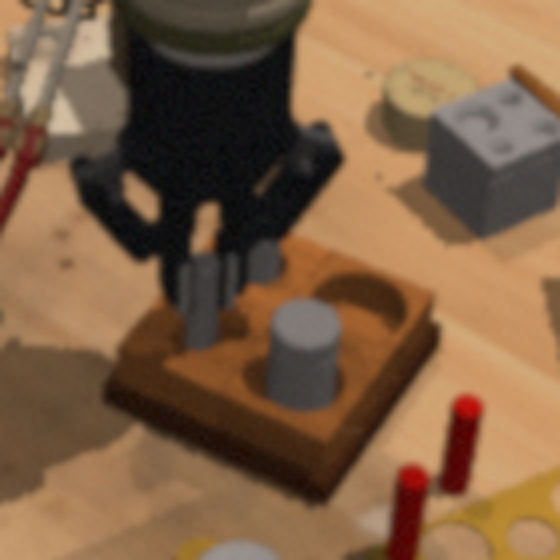

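Request:
{"fn": "move_arm", "kwargs": {
  "commands": [8,0,0,0.1,0,8,0,0,0.1,0,8,0,0,0.1,0,8,0,0,0,0,8,0,0,0,0,22,0,0,0,0,36,0,0,0,0,36,0,0,-0.3,0,36,0,0,-1,0,36,0,0,-1,0]
}}

```text
clock: 26.6
tcp_pos: [548.1, -233.3, 164.1]
orientation: [0.89, 0.457, -0.001, -0.001]
wrist_force: [1.0, -1.0, 0.2]
width: 36.0
```

Request:
{"fn": "move_arm", "kwargs": {
  "commands": [70,0,0,-1,0,70,0,0,0,0,70,0,0,0,0,70,0,0,0,0,70,0,0,0,0,70,0,0,0,0,70,0,0,0,0,70,0,0,0,0,70,0,0,0,0,70,0,0,0,0]
}}

```text
clock: 27.6
tcp_pos: [549.0, -233.7, 203.3]
orientation: [0.89, 0.457, -0.0, -0.0]
wrist_force: [0.3, -0.2, 0.5]
width: 70.2
```

```bash
python3 -c "
from h import *
plan(432.9+.5,-355.7+.6,140,-35.6)
for n in('top','scene'):
  im=vision.read_camera(n)[:,:,::-1]
  im=im[110:260,230:400] if n=='top' else im[140:320,200:380]
  cv2.imwrite(f'pics/{n}16.png',cv2.resize(im,None,fx=3,fy=3,interpolation=cv2.INTER_CUBIC))"
```

```text
t 27.6 tcp [ 549.  -233.7  203.3] yaw -35.6 tilt [-0.  0. -1.] w 70.2 F [ 0.3 -0.2  0.5] M [ 0.03 -0.02 -0.  ]
units [-4.149 -0.579  1.582] roll -0.0
```

View pics/scene16.png

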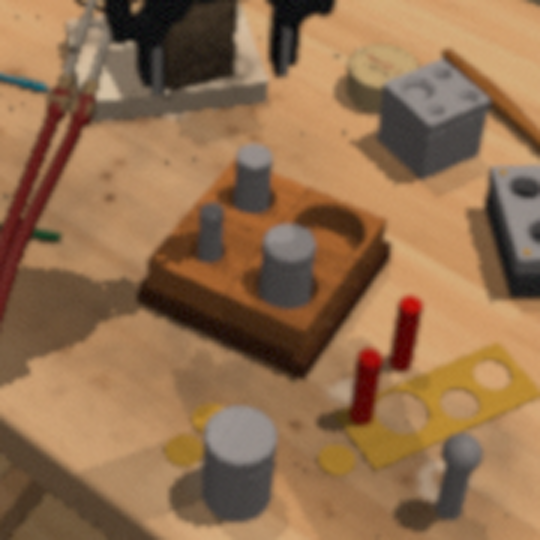

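Request:
{"fn": "move_arm", "kwargs": {
  "commands": [70,-0.6,-0.08,0,0,70,-0.9,-0.13,0,0,70,-0.9,-0.13,0,0,70,-0.9,-0.13,0,0,70,-0.85,-0.11,0.2,0,70,0,0,0.7,0,70,0,0,0.6,0,70,0,0,0,0,70,0,0,0,0,70,0,0,0,0]
}}

```text
clock: 28.7
tcp_pos: [434.2, -355.6, 145.1]
orientation: [0.889, 0.457, 0.0, 0.001]
wrist_force: [0.3, 0.2, -0.4]
width: 69.9
```

```bash
python3 -c "
from h import *
plan(432.9+.5,-355.7+.6,49,-35.6)
for n in('top','scene'):
  im=vision.read_camera(n)[:,:,::-1]
  im=im[110:260,230:400] if n=='top' else im[170:340,200:380]
  cv2.imwrite(f'pics/{n}17.png',cv2.resize(im,None,fx=3,fy=3,interpolation=cv2.INTER_CUBIC))"
```

```text
t 28.7 tcp [ 434.2 -355.6  145.1] yaw -35.6 tilt [ 0.002 -0.002 -1.   ] w 69.9 F [ 0.3  0.2 -0.4] M [-0.03  0.    0.  ]
units [-0.    -0.031  2.403] roll -0.0
```

View pics/scene17.png

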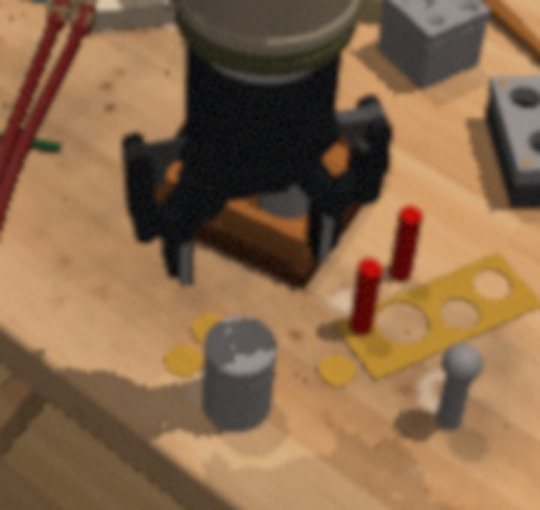

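```bash
python3 -c "
from h import *
c=vision.calibration('scene');T=np.linalg.inv(np.array(c['T']))
for p in [(434.2,-355.6,125),(434.2,-355.6,60),(432.9,-355.7,60)]:
  q=T[:3,:3]@np.array(p)+T[:3,3];u=c['fx']*q[0]/q[2]+c['cx'];v=c['fy']*q[1]/q[2]+c['cy'];print((u-200)*3,(v-170)*3)
"
```

```text
247.1768492628148 267.0846117387141
242.30986979388956 337.9705349435776
241.03941769526602 339.40963933619446
```

Request:
{"fn": "move_arm", "kwargs": {
  "commands": [72,0,-0.02,0.45,0,72,0,-0.01,0.45,0,72,0,0,0.45,0,72,0,0,0.45,0,72,0,0,0.4,0,72,0,0,0.18,0,60,0,0,0,0,52,0,0,0,0,45,0,0,0,0,35,0,0,0,0],
  "force": 70
}}

```text
clock: 29.8
tcp_pos: [432.7, -354.8, 49.6]
orientation: [0.89, 0.457, 0.0, 0.0]
wrist_force: [-2.9, 2.4, 7.1]
width: 41.3
```

Request:
{"fn": "move_arm", "kwargs": {
  "commands": [35,0,0,0,0,35,0,0,0,0,35,0,0,0,0,35,0,0,0,0,35,0,0,-0.5,0,35,0,0,-1,0,35,0,0,-1,0,35,0,0,-1,0,35,0,0,-0.5,0,35,0,0,0,0]
}}

```text
clock: 30.8
tcp_pos: [433.8, -355.8, 212.1]
orientation: [0.89, 0.457, 0.001, 0.003]
wrist_force: [0.4, -0.7, -7.9]
width: 41.3
```

```bash
python3 -c "
from h import *
plan(616.9+.5,-283.8+.6,200,-35.6)
for n in('top','scene'):
  im=vision.read_camera(n)[:,:,::-1]
  im=im[110:260,230:400] if n=='top' else im[100:340,180:380]
  cv2.imwrite(f'pics/{n}18.png',cv2.resize(im,None,fx=3,fy=3,interpolation=cv2.INTER_CUBIC)[:600])"
```

```text
t 30.8 tcp [ 433.8 -355.8  212.1] yaw -35.6 tilt [ 0.005 -0.005 -1.   ] w 41.3 F [ 0.4 -0.7 -7.9] M [-0.02 -0.02  0.  ]
units [4.15  2.671 0.317] roll -0.0
```

View pics/scene18.png

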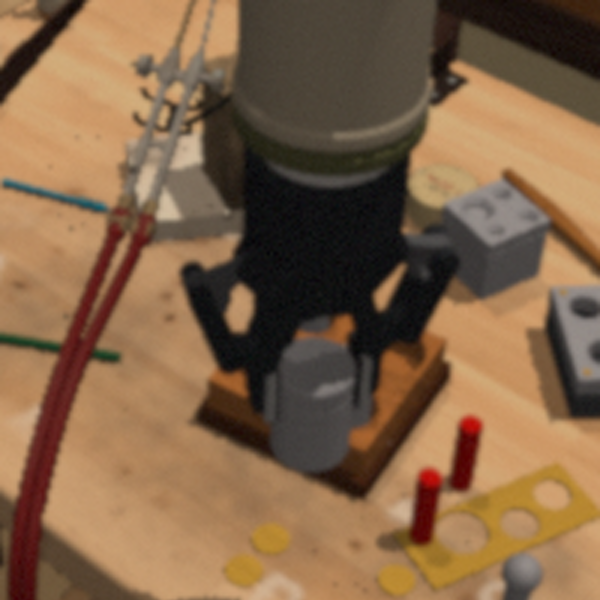

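Request:
{"fn": "move_arm", "kwargs": {
  "commands": [35,0.35,0.2,0,0,35,0.75,0.48,0,0,35,0.75,0.49,0,0,35,0.75,0.49,0,0,35,0.75,0.49,0,0,35,0.5,0.33,0,0,35,0.3,0.19,0.3,0,35,0,0,0.5,0,35,0,0,0.5,0,35,0,0,0.4,0]
}}

```text
clock: 31.9
tcp_pos: [614.4, -279.9, 134.9]
orientation: [0.889, 0.457, -0.002, -0.003]
wrist_force: [-0.7, 0.4, -8.5]
width: 41.4
```

Request:
{"fn": "move_arm", "kwargs": {
  "commands": [35,0,0,0,0,35,0,0,0,0,35,0,0,0,0,35,0,0,0,0,35,0,0,0,0,35,0,0,0,0,35,0,0,0,0,35,0,0,0,0,35,0,0,0,0,35,0,0,0,0]
}}

```text
clock: 32.9
tcp_pos: [615.9, -281.7, 140.0]
orientation: [0.89, 0.457, -0.0, -0.0]
wrist_force: [0.1, -0.1, -7.3]
width: 41.3
```

```bash
python3 -c "
from h import *
plan(616.9+.5,-283.8+.6,69,-35.6)
for n in('top','scene'):
  im=vision.read_camera(n)[:,:,::-1]
  im=im[110:260,230:400] if n=='top' else im[140:280,220:360]
  cv2.imwrite(f'pics/{n}19.png',cv2.resize(im,None,fx=4,fy=4,interpolation=cv2.INTER_CUBIC)[:600])"
```

```text
t 32.9 tcp [ 615.9 -281.7  140. ] yaw -35.6 tilt [-0.  0. -1.] w 41.3 F [ 0.1 -0.1 -7.3] M [0.06 0.02 0.02]
units [-0.008  0.053  1.776] roll -0.0
```

View pics/scene19.png

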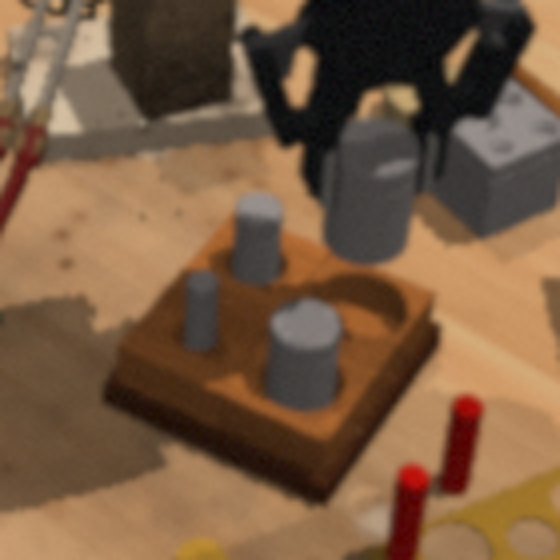

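```bash
python3 -c "
from h import *
print(tri(ray('top',(288,82)),ray('scene',(346,170))))
print(at('scene',(220+490/4,140+235/4),0), at('scene',(220+430/4,140+165/4),0))
"
```

```text
[ 779.49441792 -266.08405165   50.80115222]
[ 7.42328956e+02 -2.86063639e+02 -1.13686838e-13] [ 7.68362207e+02 -2.26646785e+02 -1.13686838e-13]
```

Cube is over 70 mm clear. Lower in.

Request:
{"fn": "move_arm", "kwargs": {
  "commands": [35,-0.01,0.05,0.4,0,35,0,0,0.4,0,35,0,0,0.2,0,35,0,0,0.1,0,35,0,0,0.1,0,35,0,0,0.1,0,35,0,0,0.08,0,35,0,0,0,0,35,0,0,0,0,35,0,0,0,0]
}}

```text
clock: 34.0
tcp_pos: [617.5, -283.4, 85.4]
orientation: [0.89, 0.457, 0.0, 0.0]
wrist_force: [0.0, 0.5, -7.0]
width: 41.8
```

```bash
python3 -c "
from h import *
plan(616.9+.5,-283.8+.6,69,-35.6)
for n in('top','scene'):
  im=vision.read_camera(n)[:,:,::-1]
  im=im[110:260,230:400] if n=='top' else im[140:280,220:360]
  cv2.imwrite(f'pics/{n}20.png',cv2.resize(im,None,fx=4,fy=4,interpolation=cv2.INTER_CUBIC)[:600])"
```

```text
t 34.0 tcp [ 617.5 -283.4   85.4] yaw -35.6 tilt [ 0.001 -0.    -1.   ] w 41.8 F [ 0.   0.5 -7. ] M [-0.    0.01  0.01]
units [ 0.002 -0.006  0.41 ] roll -0.0
```

View pics/scene20.png

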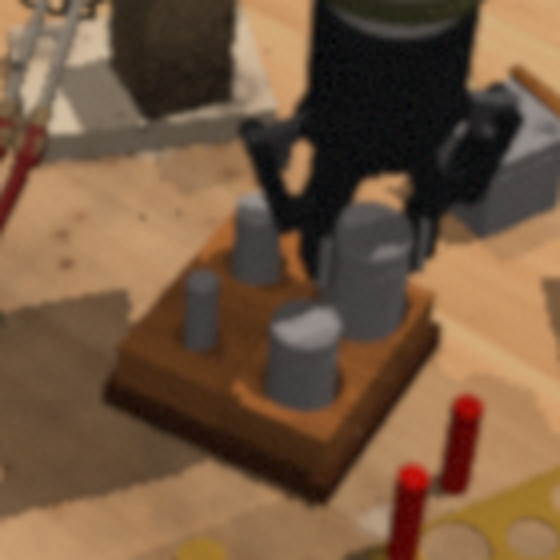

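Request:
{"fn": "move_arm", "kwargs": {
  "commands": [35,0,0,0.1,0,35,0,0,0.1,0,35,0,0,0.1,0,35,0,0,0.08,0,35,0,0,0,0,35,0,0,0,0,50,0,0,0,0,60,0,0,0,0,60,0,0,-0.1,0,60,0,0,-0.3,0]
}}

```text
clock: 35.1
tcp_pos: [616.9, -283.0, 85.7]
orientation: [0.89, 0.457, -0.0, -0.0]
wrist_force: [-1.0, 0.5, -0.1]
width: 60.0
```

Request:
{"fn": "move_arm", "kwargs": {
  "commands": [60,0,0,-1,0,60,0,0,-1,0,60,0,0,-1,0,60,0,0,-1,0,60,0,0,0,0,60,1,0,0,0,60,1,0,0,0,60,1,0,0,0,60,0,0,0,0,60,0,0,0,0]
}}

```text
clock: 36.1
tcp_pos: [687.7, -184.7, 246.4]
orientation: [0.889, 0.458, 0.0, 0.0]
wrist_force: [-0.1, -0.4, -0.2]
width: 60.2
```

```bash
python3 -c "
from h import *
plan(616.9+.5,-283.8+.6,69,-35.6)
for n in('top','scene'):
  im=vision.read_camera(n)[:,:,::-1]; cv2.imwrite(f'pics/{n}21f.png',im)
  im=im[110:260,230:400] if n=='top' else im[140:320,200:380]
  cv2.imwrite(f'pics/{n}21.png',cv2.resize(im,None,fx=4 if n=='top' else 3.3,fy=4 if n=='top' else 3.3,interpolation=cv2.INTER_CUBIC)[:600])"
```

```text
t 36.1 tcp [ 687.7 -184.7  246.4] yaw -35.5 tilt [ 0.001 -0.001 -1.   ] w 60.2 F [-0.1 -0.4 -0.2] M [-0.02  0.02  0.03]
units [-3.025e+00 -4.000e-03  4.435e+00] roll 0.1
```

View pics/scene21.png

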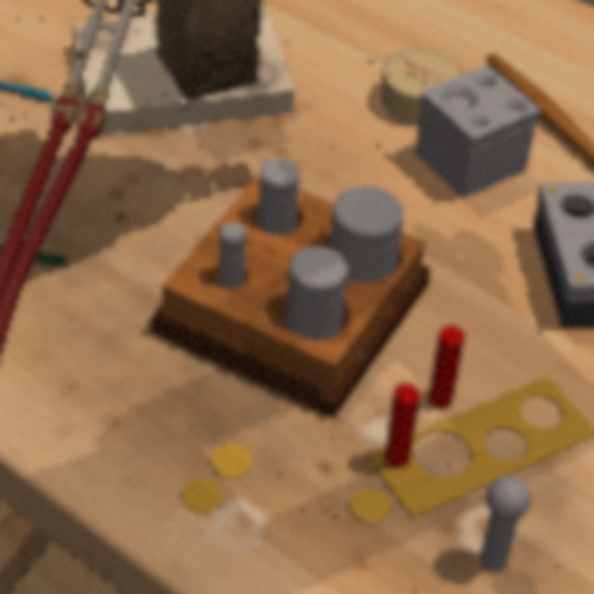

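View pics/top21f.png

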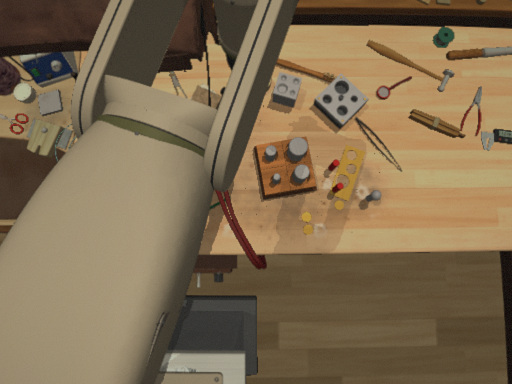

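View pics/top21.png

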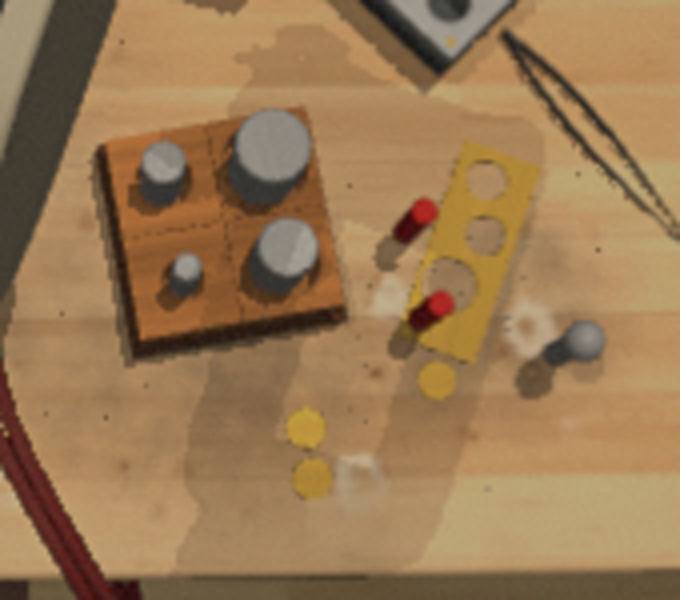

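View pics/scene21f.png

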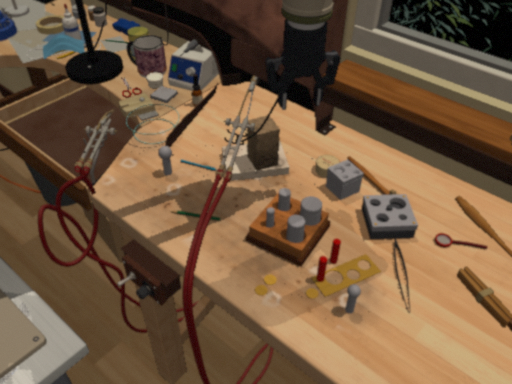

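Run:
```python
from h import *
np.set_printoptions(precision=1,suppress=True)
b=lambda U:cr(U,4,(230,110)); c=lambda U:cr(U,3.3,(200,140))
for n,U,V,w in (('25',(164,162),(279,172),(607.3,-224.5)),('43',(272,144),(367,212),(616.9,-283.8)),('16',(187,265),(232,233),(548.1,-234.4)),('34',(288,247),(317,267),(557.8,-293.6))):
    p=at('top',b(U),79);print(n,p[:2]-w,tri(ray('top',b(U)),ray('scene',c(V))))
from station import sensors
s=sensors.get_state();print(s['clock'],s['wrist_force'],s['joint_velocities'].round(3))
```

```text
25 [1.3 1. ] [ 608.7 -223.    75.5]
43 [ 1.5 -0.2] [ 619.1 -283.8   72.7]
16 [ 2. -1.] [ 550.  -234.7   73.6]
34 [1.9 2.2] [ 559.6 -291.1   75.6]
36.2 [-0.3 -1.3  0.5] [-0. -0.  0.  0. -0. -0.]
```

```bash
python3 -c "
from station import ticket
print(ticket.job_done())"
```

```text
the job is handed in; nothing more can be done
None
```

All four cutting punches are in the stand, each lowered into the well bored for its own diameter, and I handed the job in at about 36 s of the 104 s allowed. No verdict came back.

**Final checks:**
- **Centring:** the top camera puts each punch 1.5–3 mm from its well's centre, against a limit of 8 mm.
- **Depth:** I released each punch at the height where its underside should meet the well floor. The two cameras together put the tops at 73–76 mm, where a fully seated punch should read 79 mm. They also read the free-standing punches about 5 mm low at the start, so I take this as camera bias. I couldn't confirm the depth more closely than that.
- **Upright:** all four look upright in the last pictures.
- **Doming punches:** the final pictures show both still standing. The arm hid the large one from the top camera, so for that one I had only the other camera's view. I didn't re-measure either position.
- **Forces:** the wrist force stayed under about 9 N at the readings taken after each move. At the end the arm was clear of everything and at rest.

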